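# Check a treat out at the kitchenette reader

### The arm

A 7-joint arm with a two-finger parallel gripper is mounted at the origin on the work surface. World frame = base frame: x ahead of the robot, y to its left, z up, the work surface at z = 0. Lengths are in m, angles in rad, forces in N, time in s.
With the tool pointing down it reaches from about 0.35 to 0.9 m from the base axis. Payload 8.1 kg.
Tool frame: the origin (TCP) lies on the centre line of the jaws, within the pads' length; the fingertips stand 14 mm ahead of it and the grasp point (between the pads) lies 5 mm behind it; z points along the fingers, x is the direction in which the jaws open and shut, and the axes are right-handed (so a half turn about z gives the same grasp; the last joint's range is limited). The gripper opens to 92 mm and grips with 3 to 60 N. Pads are 19 mm wide; open, the fingers measure 130 mm over their backs; the gripper's body (75 mm by 190 mm) begins 47 mm behind the grasp point.
Start: joints at [-1.239, 0.434, 0.025, 1.573, -0.012, 1.134, -0.075], TCP at [0.263, 0.567, 0.241] pointing down, gripper open.
Joint ranges: [-2.62, 2.62], [-0.44, 2.09], [-1.27, 1.32], [0.08, 2.57], [-1.32, 4.46], [0.12, 2], [-2.74, 2.74]. Speed limits (rad/s): [2.22, 2.22, 3.01, 3.01, 3.14, 3.14, 3.14].

### API

Orientations are given as a rotation vector (axis times angle).
In Python, from station import bot, get_image, get_calibration gives the robot as it stands.
- The arm moves only by the tool send_rows, never from a script. Its argument "rows" is a list of rows, each a list of 7 numbers: the opening, from 0 (shut) to 1 (fully open), then the shift along the tool's x, y, z in m, then the turn, a rotation vector about the tool's x, y, z in degrees. In form: [[gripper, x, y, z, rx, ry, rz], ...]. A call has 1 to 5 rows; each row is the pose to reach, as a shift and turn from the pose measured when the call began, along the tool's axes at that moment; what a row does not reach only later rows make up. A row lasts 1/10 s, in which the tool goes at most 50 mm and 8.59 degrees, less where a joint would pass 70% of its speed; a pose out of reach is approached as far as the arm can. A call with a gripper value outside its range is refused whole. The fingers move at their own pace and stop on an object; "newtons" is the grip in N (left out, the last holds). Time passes only in rows, so rows that repeat a pose let the fingers close. It gives the time, the measured TCP pose, the force and the opening at its end, in the units of the state.
- bot.read_state(): the state, without advancing time (a new reading comes with each control period).
- get_image(name): name is "scene" or "top" or "wrist"; returns the picture (400x640x3 uint8, red, green, blue); there is no depth.
- get_calibration(name): a dict with "vertical_fov" (degrees; the focal length in pixels is half the picture's height over the tangent of half this angle, whatever the lens; pixels are square), "cx", "cy" (the principal point, pixels), "T" (4x4, takes a point from camera to world coordinates). Camera axes: x right, y up, looking along -z (the intrinsics and any distortion apply to the point x, -y, -z); pixel columns grow to the right and rows downward; lengths in m; the calibration is good to about 2 mm. A picture is of the moment at which its call begins: read the wrist's pose just before it. get_calibration takes no time and is no camera call; for the wrist camera it gives the pose at the moment of the call.
- bot.job_done(): hands the job in, once; it reports no verdict.
The state is a dict: "t": time; "joint_pos": joint angles; "qd": joint speeds; "effort": joint torques, N m; "ee_pos": TCP position; "eef_rot": TCP orientation; "wrist_force": force on the tool from outside, world axes, zero at the start; "moment": the same for the moment, N m; "width": finger opening in m.
Only numpy, scipy, OpenCV 4.12 (cv2) and the standard library are available. Lean on these libraries where they do the work, as an engineer would, in place of code of your own. Each camera call takes 0.05 s, during which the arm holds its last target.

### The job

Check the treat out at the round reader post. First turn the blue jar where it stands until its white code label faces the reader, and let go of it; then lift the white dish by its bridge handle straight up a good hand's breadth (about 8 cm) off its cork coaster and only then turn it, about a quarter turn, until its red tag faces the reader too, keeping the dish level, over its coaster, and the gold ball untouched in its middle. Finish while still holding the dish there, still and level, and leave everything else on the counter where it is.

Things in the scene. Friction and masses are not known exactly. Their poses are not given: they have to be found in the camera images.
- jar: Blue round jar, wooden lid, loose on the counter: body 58 mm across, lid 60 mm, 92 mm tall, about 0.3 kg. Origin: centre of its underside, z up. A white code label (22 mm wide, 36 mm tall) with black bars is on the side its +x axis points to; a white stripe on the lid runs from the middle to that side. Grip it across its diameter from above and turn it on the counter.
- jar_left (a point): A line on the jar: a point on its axis, 20 mm up, whose x axis points 15 degrees to the left (counterclockwise from above) of the label's direction. The reader must lie to the right of it (its y negative).
- jar_right (a point): The same, 15 degrees to the right (clockwise from above) of the label's direction. The reader must lie to the left of it (its y positive).
- reader: Fixed black round reader post, 86 mm across (96 mm at its foot), 106 mm tall, with a red window band all round and a green disc on top; it reads in all directions. Origin at the centre of its underside.
- reader_window (a point): Point on the reader post's axis, 60 mm above the counter.
- coaster: Fixed round cork coaster, 156 mm across, 6 mm thick, under the dish. Origin at the centre of its underside, on the counter; its x axis points at the reader post.
- dish: White shallow conical dish, 128 mm across, rim 16 mm high, about 0.24 kg, loose on the coaster. Origin: centre of its underside, z up. Red tag on the rim at +x; a bridge handle crosses over it along its y axis (two steel posts at y = +-58 mm and a wooden bar). At the start the tag points about a quarter turn counterclockwise (from above) of the direction from dish to reader.
- dish_grip (a point): Centre of the dark wooden handle bar, 83 mm above the dish's underside, straight over its middle. The bar is 124 mm long (dish y), 12 mm thick (dish x), 18 mm high, 74 to 92 mm above the underside. To grip here from above the fingers close along the dish's x axis.
- dish_tag (a point): Outer end of the red tag (30 mm wide), 78 mm from the dish's middle along its +x.
- dish_middle (a point): Lowest point of the dish's inner surface, 5 mm above its underside. The surface rises from here at 10 degrees all round, so the ball stays in the middle only while the dish is level and moved smoothly.
- dish_left (a point): A line on the dish: a point on its axis, 20 mm up, whose x axis points 12 degrees to the left (counterclockwise from above) of the tag's direction. At the end the reader must lie to the right of it (its y negative).
- dish_right (a point): The same, 12 degrees to the right of the tag's direction. At the end the reader must lie to the left of it (its y positive).
- ball: The loose ball, see its centre. Its own axes turn as it rolls.
- ball_center (a point): Centre of the loose ball (a sweet in gold foil), 28 mm in diameter, 20 g, lying in the middle of the dish under the bridge; its top is 33 mm above the dish's underside.
- red_jar: Bystander: terracotta-coloured jar with a steel lid, the same size as the blue jar, no label. Origin at the centre of its underside.
- mug: Bystander: white mug, 80 mm across, 90 mm tall.
- tin: Bystander: green tin, 72 mm across, 100 mm tall.
- bowl: Bystander: blue bowl, 110 mm across, 50 mm tall.
- tumbler: Bystander: clear glass tumbler, 70 mm across, 110 mm tall.
- spoon: Bystander: steel spoon, 160 mm long, lying on the counter.
Mind the look-alikes: they are no part of the job. What is shaped like the reader but purple is not meant.

How it is judged:
On the way, in this order (a step that is already met when the one before it is completed fails the run):
1. the jar's label faces the reader (within 15 degrees), jar upright where it stood and let go (y of reader_window in the frame of jar_left below 0 m and y of reader_window in the frame of jar_right above 0 m and x of reader_window in the frame of jar above 0.05 m and angle between jar's own z axis and vertical below 0.1 rad and distance of jar from where it was at the start of the episode below 0.03 m and contact force between the fingers and jar below 0.1 N), for 0.2 s.
2. the dish is lifted at least 30 mm off its coaster in the fingers, ball in the middle, tag still turned more than 45 degrees from the reader's direction (height (world z) of dish above 0.036 m and contact force between dish and coaster below 0.05 N and contact force between the fingers and dish above 1 N and horizontal distance between ball_center and dish_middle below 0.012 m and angle between the x axis of dish and the x axis of coaster, either way round above 0.8 rad), for 0.2 s.
3. held up, the dish is turned so that its tag faces the reader (within 12 degrees) (height (world z) of dish above 0.036 m and contact force between dish and coaster below 0.05 N and contact force between the fingers and dish above 1 N and y of reader_window in the frame of dish_left below 0 m and y of reader_window in the frame of dish_right above 0 m and x of reader_window in the frame of dish above 0.05 m), for 0.1 s.
At the end, for the whole second after the job is handed in: Dish held still in the fingers, level within 6 degrees, 30 mm above the coaster, below 0.2 m, within 50 mm of its centre, tag at the reader within 12 degrees, ball still within 12 mm of the middle; jar label at the reader within 15 degrees, jar upright, free, under 30 mm from its start (all of step 1 and all of step 3 and horizontal distance between ball_center and dish_middle below 0.012 m and height (world z) of dish below 0.2 m and horizontal distance between dish and coaster below 0.05 m and angle between dish's own z axis and vertical below 0.1 rad and linear speed of dish below 0.03 m/s and angular speed of dish below 0.15 rad/s and height (world z) of ball_center above 0.05 m and linear speed of ball below 0.08 m/s); the arm keeps its last pose, push and grip.
It fails at once if the ball rolls more than 25 mm from the middle of the dish (horizontal distance between ball_center and dish_middle above 0.025 m).
It fails at once if the fingers touch the ball (contact force between the fingers and ball above 0.3 N).
It fails at once if the dish is tipped more than 11 degrees (angle between dish's own z axis and vertical above 0.2 rad).
It fails at once if the jar is tipped over or carried away (angle between jar's own z axis and vertical above 0.3 rad or distance of jar from where it was at the start of the episode above 0.05 m).
It fails at once if another thing on the counter is pushed more than 25 mm (distance of any of red_jar, mug, tin, bowl, tumbler, spoon from where it was at the start of the episode above 0.025 m).
It also fails if it takes over 61 s, if anything falls off the work surface, if the arm or the gripper's body presses on something with over 40 N, if the wrist force passes 120 N, or if a joint passes its speed limit or range.

## Working session

There is one attempt and no reset: what is moved stays moved. The work goes in short steps, Python scripts to look and compute and a tool call to move; the robot and the scene stay as the last step left them, time stands still between calls to the robot, and variables do not carry over. Pictures are saved under pics/ and viewed, and the job is handed in when it is done.

Besides the shell and the picture viewer there is one more tool, called after "Request:" as a command line: name --pt "numbers of a row" for each row, then --argument value for the rest. send_rows: Moves the arm, as the interface text tells. Its arguments: {"type":"object","properties":{"rows":{"type":"array","items":{"type":"array","items":{"type":"number"}}},"newtons":{"type":"number"}},"required":["rows"]}

```bash
mkdir -p pics; ls; python3 - <<'E'
from station import bot,get_image,get_calibration
import cv2
for n in ("scene","top","wrist"):
    c=get_calibration(n); print(n,c)
    im=get_image(n); cv2.imwrite(f"pics/{n}0.png",im[:,:,::-1])
print(bot.read_state())
E
```

```text
pics
scene {'vertical_fov': 53.94385412259844, 'cx': 318.84536534731126, 'cy': 198.27629292748156, 'T': array([[-0.83054605, -0.387226  ,  0.40031148,  1.02815477],
       [ 0.55694633, -0.57484718,  0.59946769,  0.69906104],
       [-0.00201155,  0.72083753,  0.69310115,  0.85683368],
       [ 0.        ,  0.        ,  0.        ,  1.        ]])}
top {'vertical_fov': 53.12304305858562, 'cx': 312.61931571042464, 'cy': 200.14274301288066, 'T': array([[ 0.02871194,  0.98800548, -0.15172606,  0.37826142],
       [-0.99944063,  0.02577117, -0.02131359,  0.03290921],
       [-0.01714778,  0.15225315,  0.98819276,  1.31643814],
       [ 0.        ,  0.        ,  0.        ,  1.        ]])}
wrist {'vertical_fov': 64.70179977586271, 'cx': 321.4356670286559, 'cy': 197.58328108255978, 'T': array([[ 4.21355610e-01, -8.72342913e-01, -2.47946146e-01,
         1.96081847e-01],
       [ 9.06895500e-01,  4.05288926e-01,  1.15245122e-01,
         5.97434439e-01],
       [-4.34383634e-05, -2.73420423e-01,  9.61894625e-01,
         3.84501926e-01],
       [ 0.00000000e+00,  0.00000000e+00,  0.00000000e+00,
         1.00000000e+00]])}
{'t': 0.15, 'joint_pos': array([-1.2386042 ,  0.43507384,  0.02500978,  1.57381872, -0.01161495,
        1.13399163, -0.07508901]), 'qd': array([-0.00019455, -0.00304529, -0.00012819, -0.00294777, -0.00049249,
       -0.000132  , -0.00219931]), 'effort': array([ 2.77418556e-03, -6.68265939e+01,  9.86567102e-01, -3.14695895e+01,
       -6.04195311e-02,  3.94009310e-02,  1.07019168e-04]), 'ee_pos': array([0.26317584, 0.56652131, 0.2401457 ]), 'eef_rot': array([ 2.64777845e+00,  1.68951080e+00, -1.42008304e-03]), 'wrist_force': array([ 0.45744385,  0.18825616, -0.38247457]), 'moment': array([ 0.07264388, -0.00571634,  0.06299066]), 'width': 0.09190067370381302}
```

View pics/scene0.png

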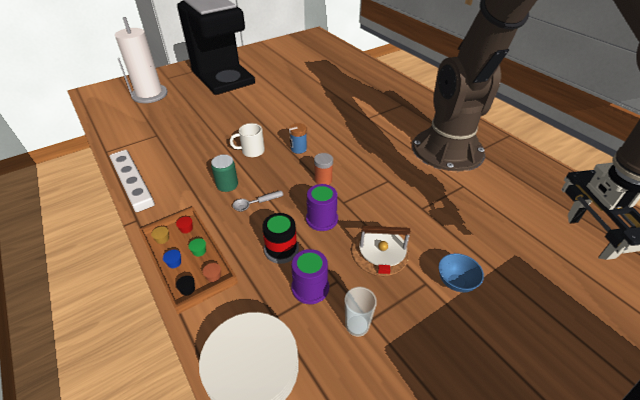

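View pics/top0.png

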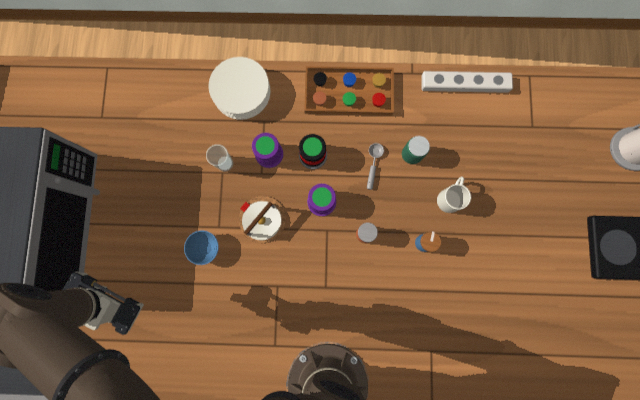

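View pics/wrist0.png

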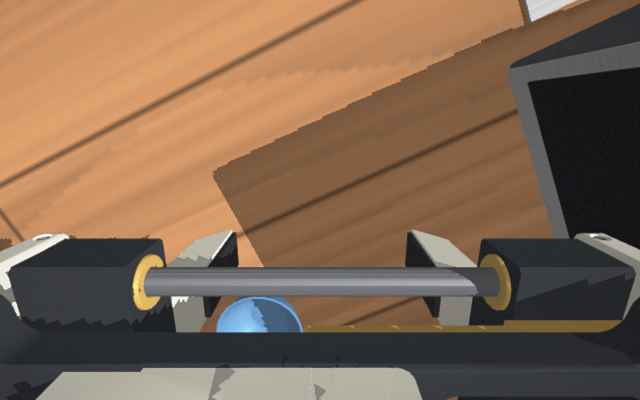

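The scene view shows the blue jar at (299,140), reader (280,235), purple decoys, and dish (383,248). In the top view these sit at jar (428,242), reader (312,148) and dish (262,220). I'll zoom in to measure them.

```bash
cat > h.py <<'E'
import numpy as np,cv2
def ray(c,u,v):
    f=200/np.tan(np.radians(c["vertical_fov"])/2)
    d=np.array([(u-c["cx"])/f,-(v-c["cy"])/f,-1.]); T=c["T"]
    return T[:3,3],T[:3,:3]@d
def at_z(c,u,v,z):
    o,d=ray(c,u,v); s=(z-o[2])/d[2]; return (o+s*d)
def proj(c,p):
    f=200/np.tan(np.radians(c["vertical_fov"])/2)
    q=c["T"][:3,:3].T@(np.asarray(p)-c["T"][:3,3]); return np.array([c["cx"]+f*q[0]/-q[2],c["cy"]-f*q[1]/-q[2]])
E
python3 - <<'E'
import cv2
a=cv2.imread("pics/top0.png"); s=cv2.imread("pics/scene0.png")
def crop(im,x,y,w,h,k): return cv2.resize(im[y:y+h,x:x+w],None,fx=k,fy=k,interpolation=cv2.INTER_CUBIC)
cv2.imwrite("pics/t_jar.png",crop(a,400,215,60,45,10))
cv2.imwrite("pics/t_dish.png",crop(a,225,185,75,60,10))
cv2.imwrite("pics/t_read.png",crop(a,285,120,60,60,8))
cv2.imwrite("pics/s_jar.png",crop(s,270,110,60,50,10))
E
```

```text
(no output)
```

View pics/t_jar.png

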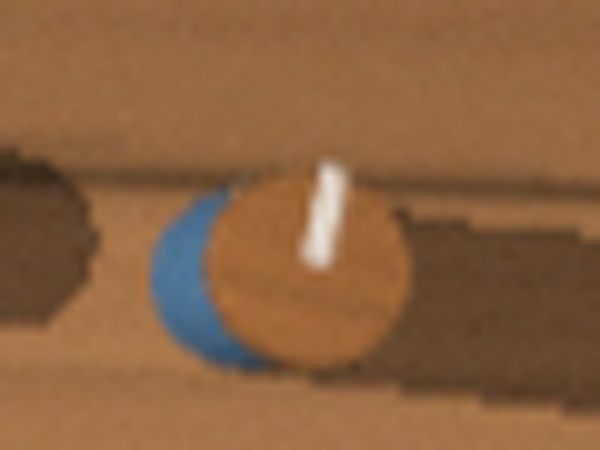

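View pics/t_dish.png

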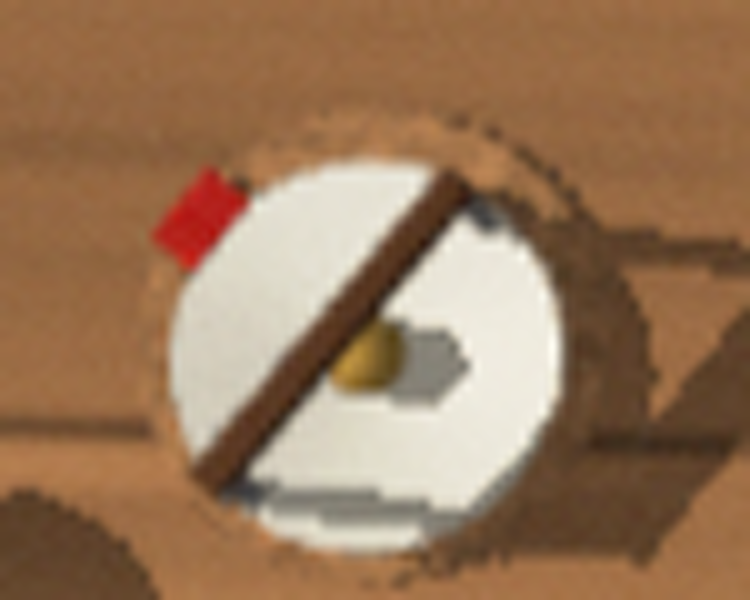

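View pics/t_read.png

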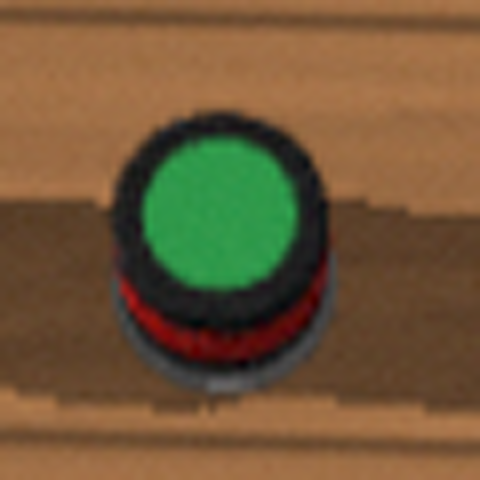

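View pics/s_jar.png

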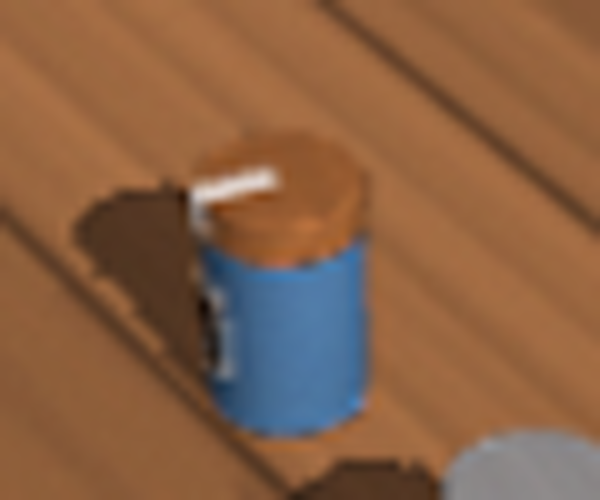

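```bash
python3 - <<'E'
from station import get_calibration,bot
from h import *
c=get_calibration("top"); s=get_calibration("scene")
P=lambda x,y,k,a,b,z: at_z(c,x+(a+.5)/k-.5,y+(b+.5)/k-.5,z)
ang=lambda d: np.degrees(np.arctan2(d[1],d[0]))
J=P(400,215,10,308,269,.092); print("jar",J, "diam",np.linalg.norm(P(400,215,10,204,269,.092)-P(400,215,10,412,269,.092)))
S=P(400,215,10,337,162,.092)-P(400,215,10,315,268,.092); S2=P(400,215,10,337,162,.092)-J; print("stripe",ang(S),ang(S2),np.linalg.norm(S2))
R=P(285,120,8,220,213,.106); print("reader",R)
D=P(225,185,10,367,355,.022);print("dish",D,np.linalg.norm(P(225,185,10,170,355,.022)-P(225,185,10,565,355,.022)))
B1=P(225,185,10,455,182,.098);B2=P(225,185,10,209,485,.098);print("bar",(B1+B2)/2,np.linalg.norm(B1-B2),ang(B1-B2))
T=P(225,185,10,200,220,.02);print("tag",T,ang(T-D),np.linalg.norm(T-D))
print("to reader: jar",ang(R-J),"dish",ang(R-D), "jar-R dist",np.linalg.norm((R-J)[:2]))
print("jar check scene", proj(s,J),proj(s,R),proj(s,D), proj(s,(B1+B2)/2))
rj=P(340,210,1,27,22,.092);print("redjar",rj)
from scipy.spatial.transform import Rotation as Ro
st=bot.read_state(); M=Ro.from_rotvec(st["eef_rot"]).as_matrix(); print(st["ee_pos"],M.round(3))
for n,u,v,z in [("mug",453,198,.09),("purp1",321,196,.106),("purp2",265,146,.106),("red",367,232,.092),("tin",418,149,.1),("bowl",201,247,.05)]: print(n,at_z(c,u,v,z))
E
```

```text
jar [ 0.44884441 -0.30138445  0.092     ] diam 0.06278936814125465
stripe -12.513430298045776 -15.864270385433857 0.03402115382014169
reader [0.73469453 0.06565881 0.106     ]
dish [0.5070786 0.2261992 0.022    ] 0.12893732819490408
bar [0.50609478 0.2257439  0.098     ] 0.11890276198569043 -36.668874919065196
tag [0.55023005 0.28354709 0.02      ] 53.04034740330263 0.07179712777000233
to reader: jar 52.088849752781464 dish -35.195800005505596 jar-R dist 0.4652215064967953
jar check scene [297.34131226 126.67312983] [277.31710351 222.79433849] [381.64768311 245.32594888] [385.01251349 226.34495093]
redjar [ 0.47223698 -0.10947512  0.092     ]
[0.26317584 0.56652131 0.2401457 ] [[ 0.421  0.907 -0.   ]
 [ 0.907 -0.421 -0.001]
 [-0.001  0.    -1.   ]]
mug [ 0.58455309 -0.37358036  0.09      ]
purp1 [0.57762518 0.03369864 0.106     ]
purp2 [0.73181175 0.21313703 0.106     ]
red [ 0.47223698 -0.10947512  0.092     ]
tin [ 0.73521753 -0.26538112  0.1       ]
bowl [0.41367146 0.40875773 0.05      ]
```

```bash
cat > m.py <<'E'
import sys,numpy as np
from station import bot
from scipy.spatial.transform import Rotation as Ro
def rel(p,yaw):
    st=bot.read_state(); R=Ro.from_rotvec(st["eef_rot"]); M=R.as_matrix()
    y=np.radians(yaw); x=np.array([np.cos(y),np.sin(y),0]); z=np.array([0,0,-1.]); 
    G=np.stack([x,np.cross(z,x),z],1)
    d=M.T@(np.array(p)-st["ee_pos"]); r=Ro.from_matrix(M.T@G).as_rotvec(degrees=True)
    print("t",round(st["t"],2),"pos",st["ee_pos"].round(4),"yaw",np.degrees(np.arctan2(M[1,0],M[0,0])).round(2),"tilt",np.degrees(np.arccos(-M[2,2])).round(2),"w",round(st["width"],4),"F",st["wrist_force"].round(2),"q",st["joint_pos"].round(2))
    print("shift",d.round(4),"rot",r.round(2))
rel([float(a) for a in sys.argv[1:4]],float(sys.argv[4]))
E
python3 m.py 0.5 0.15 0.25 0; python3 m.py .449 -.301 .25 -67
```

```text
t 0.15 pos [0.2632 0.5665 0.2401] yaw 65.08 tilt 0.07 w 0.0919 F [ 0.46  0.19 -0.38] q [-1.24  0.44  0.03  1.57 -0.01  1.13 -0.08]
shift [-0.278   0.3903 -0.0095] rot [4.000e-02 5.000e-02 6.508e+01]
t 0.15 pos [0.2632 0.5665 0.2401] yaw 65.08 tilt 0.07 w 0.0919 F [ 0.46  0.19 -0.38] q [-1.24  0.44  0.03  1.57 -0.01  1.13 -0.08]
shift [-0.7085  0.534  -0.009 ] rot [8.0000e-02 3.0000e-02 1.3208e+02]
```

Request:
send_rows --pt "1 -0.278 0.39 -0.01 0 0 65" --pt "1 -0.278 0.39 -0.01 0 0 65" --pt "1 -0.278 0.39 -0.01 0 0 65" --pt "1 -0.278 0.39 -0.01 0 0 65" --pt "1 -0.278 0.39 -0.01 0 0 65"

```text
t: 0.65
ee_pos: [0.3872, 0.3475, 0.2458]
eef_rot: [3.085, 0.593, -0.001]
wrist_force: [1.2, -0.1, 0.2]
width: 0.0917
```

```bash
python3 m.py 0.5 0.1 0.25 0
```

```text
t 0.65 pos [0.3872 0.3475 0.2458] yaw 21.76 tilt 0.04 w 0.0917 F [ 1.25 -0.12  0.21] q [-1.03  0.26  0.25  1.83 -0.07  1.06 -0.38]
shift [ 0.013   0.2717 -0.004 ] rot [3.000e-02 2.000e-02 2.176e+01]
```

Request:
send_rows --pt "1 0.01 0.27 -0.004 0 0 45" --pt "1 0.01 0.27 -0.004 0 0 45" --pt "1 0.01 0.27 -0.004 0 0 45" --pt "1 0.01 0.27 -0.004 0 0 45" --pt "1 0.01 0.27 -0.004 0 0 45"

```text
t: 1.15
ee_pos: [0.4879, 0.1189, 0.2498]
eef_rot: [3.088, -0.578, -0.0]
wrist_force: [1.4, 0.4, 0.1]
width: 0.0917
```

```bash
python3 m.py 0.449 -0.301 0.22 -67
```

```text
t 1.15 pos [0.4879 0.1189 0.2498] yaw -21.2 tilt 0.02 w 0.0917 F [1.39 0.37 0.13] q [-0.76  0.23  0.51  1.88 -0.13  1.06 -0.57]
shift [0.1155 0.4055 0.0299] rot [ 2.00e-02 -1.00e-02  4.58e+01]
```

Request:
send_rows --pt "1 0.1155 0.4055 0.03 0 0 46" --pt "1 0.1155 0.4055 0.03 0 0 46" --pt "1 0.1155 0.4055 0.03 0 0 46" --pt "1 0.1155 0.4055 0.03 0 0 46" --pt "1 0.1155 0.4055 0.03 0 0 46"

```text
t: 1.65
ee_pos: [0.4643, -0.1293, 0.2322]
eef_rot: [-2.662, 1.668, -0.001]
wrist_force: [0.6, 0.8, 0.1]
width: 0.0916
```

```bash
python3 m.py 0.449 -0.301 0.22 -67
```

```text
t 1.65 pos [ 0.4643 -0.1293  0.2322] yaw -64.16 tilt 0.03 w 0.0916 F [0.6  0.81 0.06] q [-0.46  0.24  0.77  1.97 -0.2   1.01 -0.72]
shift [0.1479 0.0886 0.0121] rot [-0.03 -0.01  2.84]
```

Request:
send_rows --pt "1 0.148 0.0885 0.012 0 0 2.8" --pt "1 0.148 0.0885 0.012 0 0 2.8" --pt "1 0.148 0.0885 0.012 0 0 2.8" --pt "1 0.148 0.0885 0.012 0 0 2.8" --pt "1 0.148 0.0885 0.012 0 0 2.8"

```text
t: 2.15
ee_pos: [0.4473, -0.3053, 0.22]
eef_rot: [2.613, -1.74, 0.001]
wrist_force: [-0.3, 1.0, -0.4]
width: 0.0918
```

```bash
python3 m.py 0.449 -0.301 0.07 -67; python3 - <<'E'
from station import *
import cv2
from h import *
c=get_calibration("wrist"); cv2.imwrite("pics/w1.png",get_image("wrist")[:,:,::-1])
print(proj(c,[.449,-.301,.092]),proj(c,[.449,-.301,0]))
np.save("w1.npy",c["T"])
E
```

```text
t 2.15 pos [ 0.4473 -0.3053  0.22  ] yaw -67.32 tilt 0.13 w 0.0918 F [-0.29  1.02 -0.35] q [-0.08  0.38  0.79  1.85 -0.31  1.04 -0.34]
shift [-0.0036 -0.0034  0.15  ] rot [ 0.07 -0.11 -0.32]
[317.5871245  189.76853642] [318.4078745  170.19919959]
```

View pics/w1.png

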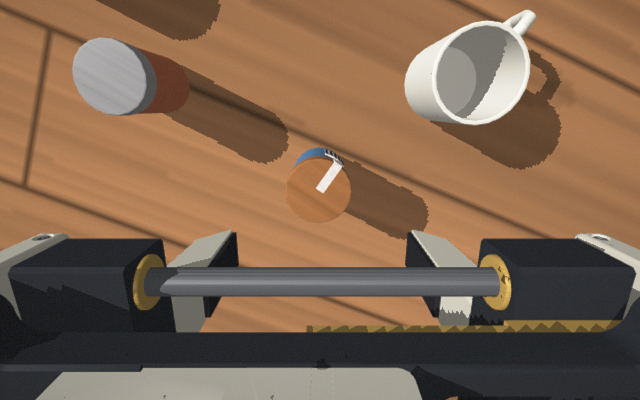

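```bash
python3 - <<'E'
import cv2
a=cv2.imread("pics/w1.png")[140:230,275:365]; cv2.imwrite("pics/w1c.png",cv2.resize(a,None,fx=6.6,fy=6.6,interpolation=cv2.INTER_CUBIC))
E
```

```text
(no output)
```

View pics/w1c.png

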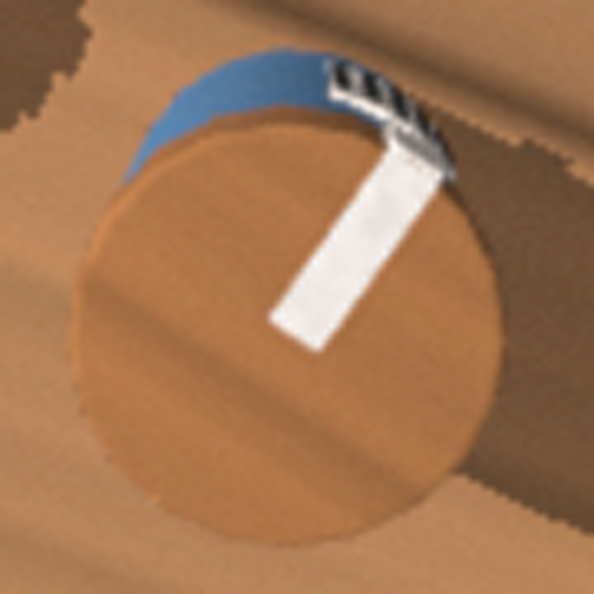

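```bash
python3 - <<'E'
from station import *
from h import *
c=get_calibration("wrist"); c["T"]=np.load("w1.npy")
f=lambda a,b: at_z(c,275+(a+.5)/6.6-.5,140+(b+.5)/6.6-.5,.092)
C=f(288,335);a=f(295,334);b=f(416,157);d=b-a
print(C,np.linalg.norm(f(80,335)-f(500,335)),a,np.degrees(np.arctan2(d[1],d[0])),np.linalg.norm(d))
E
```

```text
[ 0.44873455 -0.3017126   0.092     ] 0.0567037498256522 [ 0.44922734 -0.30253123  0.092     ] -10.909807780189338 0.028920215651523376
```

Request:
send_rows --pt "1 -0.004 -0.0035 0.04 0 0 0" --pt "1 -0.004 -0.0035 0.08 0 0 0" --pt "1 -0.004 -0.0035 0.12 0 0 0" --pt "1 -0.004 -0.0035 0.14 0 0 0" --pt "1 -0.004 -0.0035 0.15 0 0 0"

```text
t: 2.7
ee_pos: [0.4493, -0.2952, 0.0679]
eef_rot: [2.619, -1.735, -0.006]
wrist_force: [-0.1, -0.0, 1.5]
width: 0.0919
```

```bash
python3 m.py 0.4488 -0.3015 0.07 -67
```

```text
t 2.7 pos [ 0.4493 -0.2952  0.0679] yaw -67.06 tilt 0.21 w 0.0919 F [-0.06 -0.03  1.53] q [ 0.03  0.58  0.64  2.   -0.51  0.73 -0.19]
shift [ 0.0055  0.0029 -0.0021] rot [ 0.13  0.17 -0.06]
```

Some tracking error, so I'll correct the position, then close.

Request:
send_rows --pt "1 0.0055 0.003 -0.002 0 0 0" --pt "1 0.0055 0.003 -0.002 0 0 0" --pt "1 0.0055 0.003 -0.002 0 0 0"

```text
t: 3.0
ee_pos: [0.4496, -0.302, 0.0712]
eef_rot: [-2.619, 1.735, 0.002]
wrist_force: [0.1, 0.7, 0.3]
width: 0.0918
```

```bash
python3 m.py 0.4488 -0.3015 0.07 -67
```

```text
t 3.0 pos [ 0.4496 -0.302   0.0712] yaw -67.05 tilt 0.08 w 0.0918 F [0.13 0.68 0.3 ] q [ 0.04  0.58  0.64  1.99 -0.51  0.74 -0.18]
shift [-0.0008  0.0005  0.0012] rot [ 0.04  0.07 -0.05]
```

Request:
send_rows --pt "0 0 0 0 0 0 0" --pt "0 0 0 0 0 0 0" --pt "0 0 0 0 0 0 0" --pt "0 0 0 0 0 0 0" --pt "0 0 0 0 0 0 0" --newtons 15

```text
t: 3.5
ee_pos: [0.4496, -0.3018, 0.0712]
eef_rot: [-2.619, 1.735, 0.002]
wrist_force: [0.3, 0.8, 2.4]
width: 0.0594
```

Request:
send_rows --pt "0 0 0 0 0 0 -4" --pt "0 0 0 0 0 0 -9" --pt "0 0 0 0 0 0 -15" --pt "0 0 0 0 0 0 -21" --pt "0 0 0 0 0 0 -25"

```text
t: 4.0
ee_pos: [0.4496, -0.3024, 0.0713]
eef_rot: [2.934, -1.122, -0.001]
wrist_force: [0.5, -1.5, -2.1]
width: 0.0596
```

```bash
python3 m.py 0.4492 -0.3018 0.071 -3.5
```

```text
t 4.0 pos [ 0.4496 -0.3024  0.0713] yaw -41.84 tilt 0.05 w 0.0596 F [ 0.52 -1.49 -2.08] q [ 0.13  0.55  0.51  1.99 -0.4   0.71  0.16]
shift [-0.0007 -0.0002  0.0003] rot [  0.     0.05 -38.34]
```

Request:
send_rows --pt "0 0 0 0 0 0 -5" --pt "0 0 0 0 0 0 -10" --pt "0 0 0 0 0 0 -15" --pt "0 0 0 0 0 0 -20" --pt "0 0 0 0 0 0 -24"

```text
t: 4.5
ee_pos: [0.4497, -0.3029, 0.0713]
eef_rot: [3.104, -0.482, -0.001]
wrist_force: [0.2, -0.6, -1.6]
width: 0.0595
```

```bash
python3 m.py 0.4496 -0.302 0.071 -3.5
```

```text
t 4.5 pos [ 0.4497 -0.3029  0.0713] yaw -17.66 tilt 0.03 w 0.0595 F [ 0.17 -0.64 -1.61] q [ 0.21  0.53  0.4   1.98 -0.31  0.69  0.49]
shift [-0.0003 -0.0008  0.0003] rot [  0.02   0.02 -14.16]
```

Request:
send_rows --pt "0 0 -0.0005 0 0 0 -4" --pt "0 0 -0.0005 0 0 0 -8" --pt "0 0 -0.0005 0 0 0 -12" --pt "0 0 -0.0005 0 0 0 -14" --pt "0 0 -0.0005 0 0 0 -14"

```text
t: 5.0
ee_pos: [0.4498, -0.3026, 0.0712]
eef_rot: [3.14, -0.101, -0.001]
wrist_force: [0.0, -0.6, 0.1]
width: 0.0595
```

```bash
python3 m.py 0.4496 -0.302 0.071 -3.5; python3 - <<'E'
from station import *
import cv2
cv2.imwrite("pics/w2.png",get_image("wrist")[:,:,::-1])
E
```

```text
t 5.0 pos [ 0.4498 -0.3026  0.0712] yaw -3.68 tilt 0.03 w 0.0595 F [ 0.02 -0.63  0.07] q [ 0.26  0.52  0.33  1.97 -0.25  0.69  0.68]
shift [-0.0002 -0.0005  0.0002] rot [ 0.02  0.02 -0.18]
```

View pics/w2.png

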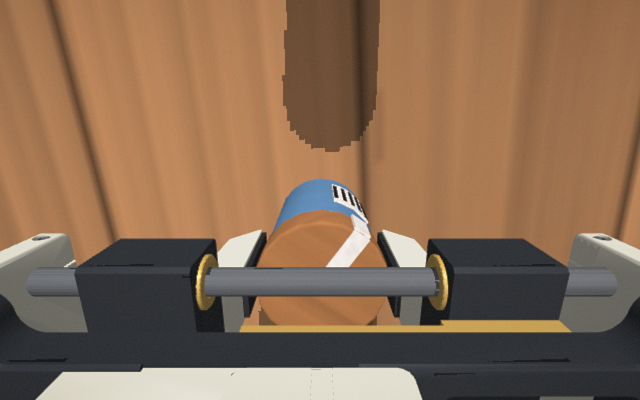

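The stripe is still at the same angle in the tool view, so the jar turned with the gripper. Release and rise.

Request:
send_rows --pt "1 0 0 0 0 0 0" --pt "1 0 0 0 0 0 0" --pt "1 0 0 0 0 0 0" --pt "1 0 0 0 0 0 0" --pt "1 0 0 -0.02 0 0 0"

```text
t: 5.55
ee_pos: [0.4485, -0.3015, 0.0896]
eef_rot: [-3.138, 0.103, 0.007]
wrist_force: [-1.0, 0.5, -0.1]
width: 0.0907
```

Request:
send_rows --pt "1 0 0 -0.04 0 0 0" --pt "1 0 0 -0.08 0 0 0" --pt "1 0 0 -0.12 0 0 0" --pt "1 0 0 -0.14 0 0 0" --pt "1 0 0 -0.14 0 0 0"

```text
t: 6.05
ee_pos: [0.4504, -0.3027, 0.2328]
eef_rot: [3.139, -0.103, 0.002]
wrist_force: [0.0, 0.1, 0.4]
width: 0.0918
```

```bash
python3 m.py 0.4496 -0.302 0.2 -3.5; python3 - <<'E'
from station import *
import cv2
from h import *
c=get_calibration("wrist");np.save("w3.npy",c["T"])
w=get_image("wrist")[:,:,::-1];cv2.imwrite("pics/w3.png",w)
p=proj(c,[.4496,-.302,.092]);print(p)
x,y=int(p[0])-45,int(p[1])-45;print(x,y)
cv2.imwrite("pics/w3c.png",cv2.resize(w[y:y+90,x:x+90],None,fx=6.6,fy=6.6,interpolation=cv2.INTER_CUBIC))
E
```

```text
t 6.05 pos [ 0.4504 -0.3027  0.2328] yaw -3.76 tilt 0.07 w 0.0918 F [0.01 0.1  0.37] q [ 0.18  0.31  0.41  1.81 -0.14  1.04  0.58]
shift [-0.0009 -0.0006  0.0328] rot [ 0.04 -0.06 -0.26]
[320.50066768 189.33450306]
275 144
```

View pics/w3c.png

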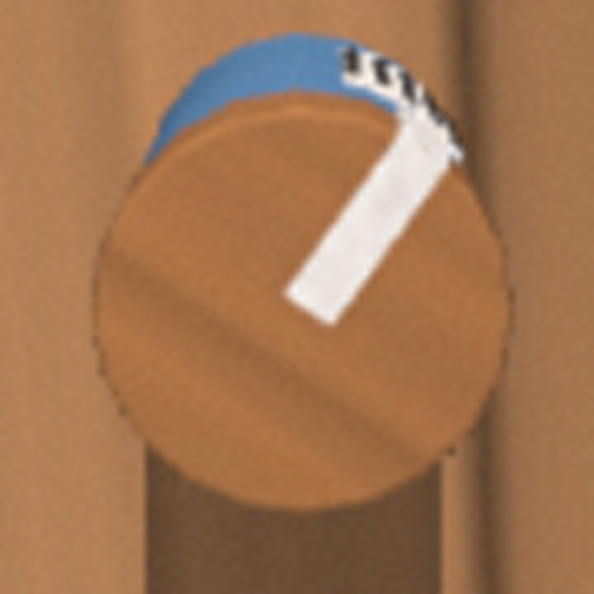

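Next, the stripe direction after release, from (310,309) to (430,135) in the crop, and the move targets towards the dish.

```bash
python3 - <<'E'
from station import *
from h import *
c=get_calibration("wrist"); c["T"]=np.load("w3.npy")
f=lambda a,b: at_z(c,275+(a+.5)/6.6-.5,144+(b+.5)/6.6-.5,.092)
C=f(303,306);a=f(310,309);b=f(430,135);d=b-a
print(C,np.degrees(np.arctan2(d[1],d[0])),np.linalg.norm(d), "want",np.degrees(np.arctan2(.0657-C[1],.7347-C[0])))
E
python3 m.py .5 -.05 .27 0;python3 m.py .507 .226 .26 53
```

```text
[ 0.44954662 -0.30257964  0.092     ] 52.495012602212 0.029832933560898837 want 52.24992088186593
t 6.1 pos [ 0.4497 -0.302   0.2308] yaw -3.74 tilt 0.09 w 0.0919 F [-1.1  -0.19  0.79] q [ 0.18  0.32  0.41  1.81 -0.14  1.04  0.58]
shift [ 0.0337 -0.2548 -0.0391] rot [-0.03  0.09 -3.74]
t 6.1 pos [ 0.4497 -0.302   0.2308] yaw -3.74 tilt 0.09 w 0.0919 F [-1.1  -0.19  0.79] q [ 0.18  0.32  0.41  1.81 -0.14  1.04  0.58]
shift [ 0.0227 -0.5306 -0.029 ] rot [ -0.07   0.07 -56.74]
```

Request:
send_rows --pt "1 0.023 -0.53 -0.029 0 0 -57" --pt "1 0.023 -0.53 -0.029 0 0 -57" --pt "1 0.023 -0.53 -0.029 0 0 -57" --pt "1 0.023 -0.53 -0.029 0 0 -57" --pt "1 0.023 -0.53 -0.029 0 0 -57"

```text
t: 6.6
ee_pos: [0.4755, -0.0516, 0.2427]
eef_rot: [-2.954, -1.063, 0.006]
wrist_force: [1.6, 0.5, 0.5]
width: 0.092
```

```bash
python3 m.py .507 .226 .26 53
```

```text
t 6.6 pos [ 0.4755 -0.0516  0.2427] yaw 39.57 tilt 0.25 w 0.092 F [1.58 0.54 0.46] q [-0.13  0.19  0.15  1.92 -0.03  1.03  0.73]
shift [ 0.2011 -0.1939 -0.0172] rot [ -0.2    0.14 -13.43]
```

Request:
send_rows --pt "1 0.201 -0.194 -0.017 0 0 -13.4" --pt "1 0.201 -0.194 -0.017 0 0 -13.4" --pt "1 0.201 -0.194 -0.017 0 0 -13.4" --pt "1 0.201 -0.194 -0.017 0 0 -13.4" --pt "1 0.201 -0.194 -0.017 0 0 -13.4"

```text
t: 7.1
ee_pos: [0.5026, 0.1962, 0.2565]
eef_rot: [-2.809, -1.4, 0.009]
wrist_force: [0.8, 0.1, 1.0]
width: 0.0916
```

Request:
send_rows --pt "1 0.02 -0.02 0 0 0 0" --pt "1 0.02 -0.02 0 0 0 0"

```text
t: 7.3
ee_pos: [0.4963, 0.2297, 0.2545]
eef_rot: [-2.801, -1.409, 0.013]
wrist_force: [-0.6, -0.2, -0.6]
width: 0.0919
```

```bash
python3 m.py .507 .226 .26 53; python3 - <<'E'
from station import *
import cv2
from h import *
c=get_calibration("wrist");np.save("w4.npy",c["T"])
w=get_image("wrist")[:,:,::-1];cv2.imwrite("pics/w4.png",w)
p=proj(c,[.507,.226,.022]);print(p, proj(c,[.507,.226,.098]))
x,y=int(p[0])-75,int(p[1])-75;print(x,y)
cv2.imwrite("pics/w4c.png",cv2.resize(w[y:y+150,x:x+150],None,fx=4,fy=4,interpolation=cv2.INTER_CUBIC))
E
```

```text
t 7.3 pos [0.4963 0.2297 0.2545] yaw 53.41 tilt 0.59 w 0.0919 F [-0.56 -0.17 -0.64] q [-0.5   0.3  -0.04  1.74  0.01  1.11  0.4 ]
shift [ 0.0033  0.0107 -0.0056] rot [-0.51  0.3   0.41]
[325.09534901 181.60642817] [325.65700719 198.1486629 ]
250 106
```

View pics/w4.png

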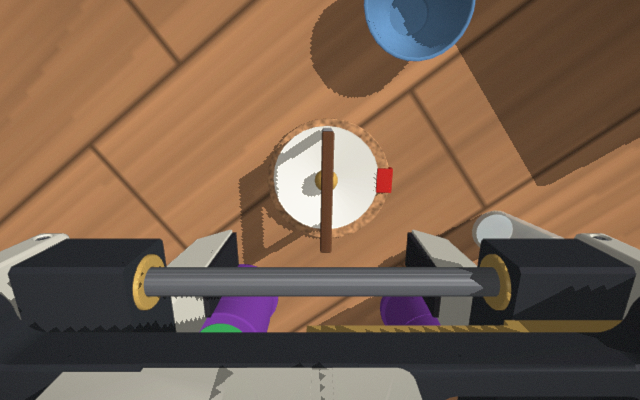

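View pics/w4c.png

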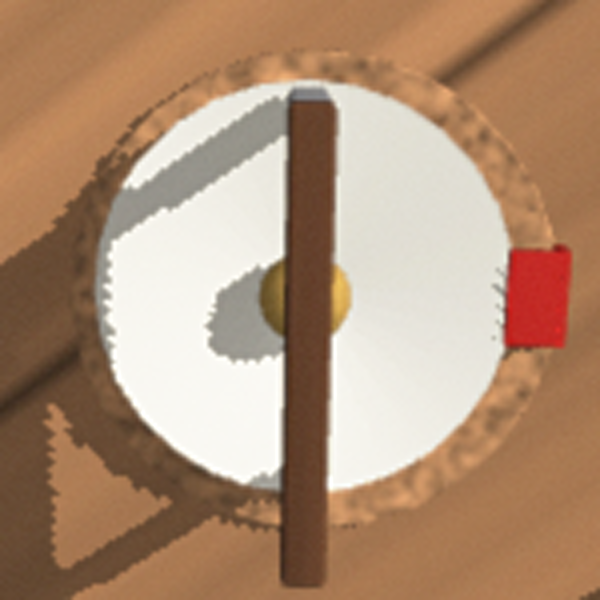

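```bash
python3 - <<'E'
from station import *
from h import *
c=get_calibration("wrist"); c["T"]=np.load("w4.npy")
f=lambda a,b,z: at_z(c,250+(a+.5)/4-.5,106+(b+.5)/4-.5,z)
a=f(313,100,.098);b=f(303.5,585,.098);d=a-b;ang=lambda d:np.degrees(np.arctan2(d[1],d[0]))
print("bar",(a+b)/2,np.linalg.norm(d),ang(d), "dish",f(302,287,.022))
D=f(302,287,.022);t=f(538,298,.02);print("tag",ang(t-D),"to reader",ang(np.array([.7347,.0657,0])-D))
E
python3 m.py .506 .2265 .19 53
```

```text
bar [0.50449831 0.22903181 0.098     ] 0.12351252520091872 142.56988067432997 dish [0.50277784 0.22915984 0.022     ]
tag 50.40693325691755 to reader -35.17636233109304
t 7.35 pos [0.4971 0.2264 0.2546] yaw 53.24 tilt 0.56 w 0.0917 F [ 0.06 -1.85  0.16] q [-0.5   0.3  -0.03  1.74  0.01  1.11  0.4 ]
shift [0.0058 0.0076 0.0645] rot [-0.42  0.37  0.23]
```

Request:
send_rows --pt "1 0.003 0.004 0.03 -0.4 0.4 0" --pt "1 0.0055 0.0075 0.06 -0.4 0.4 0" --pt "1 0.0055 0.0075 0.065 -0.4 0.4 0" --pt "1 0.0055 0.0075 0.065 -0.4 0.4 0" --pt "1 0.0055 0.0075 0.065 -0.4 0.4 0"

```text
t: 7.85
ee_pos: [0.5063, 0.2259, 0.1905]
eef_rot: [-2.809, -1.406, -0.002]
wrist_force: [0.2, -0.0, 0.9]
width: 0.0922
```

```bash
python3 m.py .5055 .2270 .087 53; python3 - <<'E'
from station import *
import cv2
from h import *
c=get_calibration("wrist");np.save("w5.npy",c["T"])
w=get_image("wrist")[:,:,::-1];cv2.imwrite("pics/w5.png",w)
p=proj(c,[.506,.227,.098]);print(p)
E
```

```text
t 7.85 pos [0.5063 0.2259 0.1905] yaw 53.18 tilt 0.07 w 0.0922 F [ 0.15 -0.02  0.93] q [-0.49  0.37 -0.03  1.81  0.01  0.96  0.4 ]
shift [ 0.0003 -0.0013  0.1035] rot [ 0.   -0.07  0.18]
[322.31229483 204.48362833]
```

View pics/w5.png

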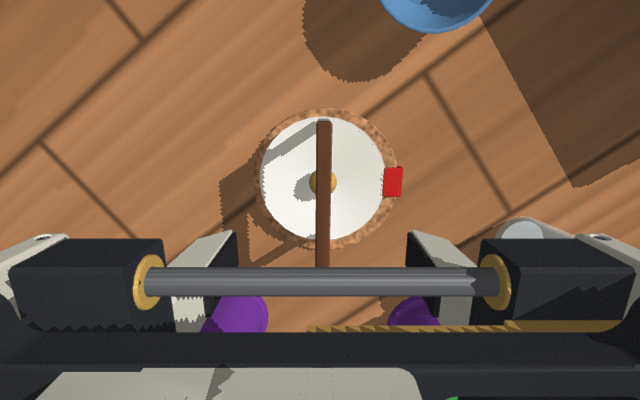

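```bash
python3 - <<'E'
from station import *
from h import *
c=get_calibration("wrist"); c["T"]=np.load("w5.npy")
a=at_z(c,324.5,122.5,.098);b=at_z(c,322.7,262,.098);d=(a-b)/np.linalg.norm(a-b)
print(a-.062*d,np.degrees(np.arctan2(d[1],d[0])),at_z(c,324.7,178.7,.022))
E
```

```text
[0.50599975 0.22811709 0.098     ] 142.56544137082048 [0.50453346 0.23162346 0.022     ]
```

Request:
send_rows --pt "1 0.0005 -0.0017 0.03 0 0 0.2" --pt "1 0.0005 -0.0017 0.06 0 0 0.2" --pt "1 0.0005 -0.0017 0.085 0 0 0.2" --pt "1 0.0005 -0.0017 0.1 0 0 0.2" --pt "1 0.0005 -0.0017 0.104 0 0 0.2"

```text
t: 8.4
ee_pos: [0.5054, 0.2276, 0.0864]
eef_rot: [-2.811, -1.401, -0.002]
wrist_force: [-0.4, 0.2, 0.7]
width: 0.0917
```

```bash
python3 m.py .506 .2275 .086 53
```

```text
t 8.4 pos [0.5054 0.2276 0.0864] yaw 52.99 tilt 0.08 w 0.0917 F [-0.39  0.17  0.74] q [-0.49  0.5  -0.04  1.91  0.02  0.73  0.38]
shift [0.0003 0.0006 0.0004] rot [ 0.   -0.08 -0.01]
```

Request:
send_rows --pt "0.5 0 0 0 0 0 0" --pt "0.3 0 0 0 0 0 0" --pt "0.25 0 0 0 0 0 0" --pt "0.22 0 0 0 0 0 0" --pt "0.2 0 0 0 0 0 0" --newtons 6

```text
t: 8.9
ee_pos: [0.5056, 0.2277, 0.0869]
eef_rot: [-2.811, -1.401, -0.003]
wrist_force: [-0.7, 0.6, -0.2]
width: 0.0567
```

Request:
send_rows --pt "0.18 0 0 0 0 0 0" --pt "0.16 0 0 0 0 0 0" --pt "0.14 0 0 0 0 0 0" --pt "0.12 0 0 0 0 0 0" --pt "0.1 0 0 0 0 0 0"

```text
t: 9.4
ee_pos: [0.5056, 0.2277, 0.0869]
eef_rot: [-2.811, -1.401, -0.003]
wrist_force: [-0.2, -0.6, 0.2]
width: 0.0161
```

Request:
send_rows --pt "0.05 0 0 0 0 0 0" --pt "0 0 0 0 0 0 0" --pt "0 0 0 0 0 0 0"

```text
t: 9.7
ee_pos: [0.5056, 0.2277, 0.0868]
eef_rot: [-2.811, -1.401, -0.003]
wrist_force: [-0.1, 0.3, -1.0]
width: 0.0118
```

Request:
send_rows --pt "0 0 0 0 0 0 0" --pt "0 0 0 0 0 0 0" --pt "0 0 0 0 0 0 0" --newtons 20

```text
t: 10.0
ee_pos: [0.5055, 0.2278, 0.0868]
eef_rot: [-2.811, -1.401, -0.003]
wrist_force: [-0.5, 1.0, -0.0]
width: 0.0116
```

```bash
python3 m.py .506 .2275 .086 53;  python3 - <<'E'
from station import *
import cv2
cv2.imwrite("pics/w6.png",get_image("wrist")[:,:,::-1])
cv2.imwrite("pics/s6.png",cv2.resize(get_image("scene")[200:300,310:470,::-1],None,fx=4.5,fy=4.5,interpolation=cv2.INTER_CUBIC))
E
```

```text
t 10.0 pos [0.5055 0.2278 0.0868] yaw 53.0 tilt 0.12 w 0.0116 F [-0.47  0.99 -0.01] q [-0.49  0.5  -0.04  1.91  0.02  0.73  0.38]
shift [0.0001 0.0005 0.0008] rot [ 0.02 -0.12 -0.  ]
```

View pics/w6.png

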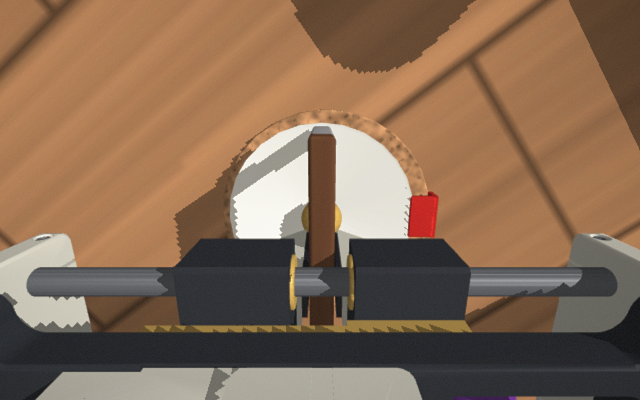

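View pics/s6.png

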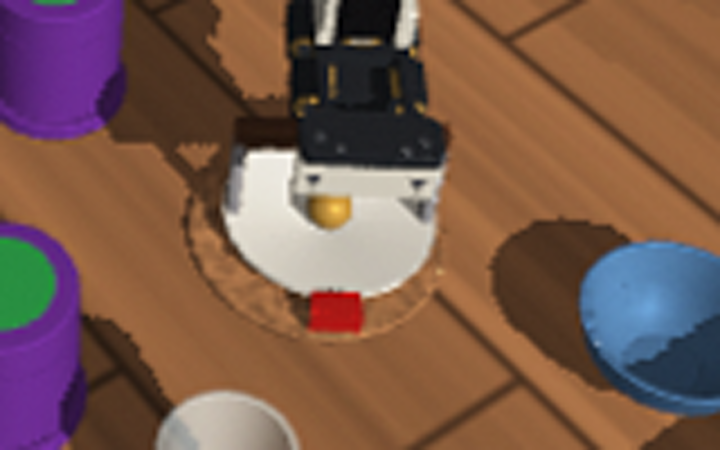

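Request:
send_rows --pt "0 0 0 -0.002 0 0 0" --pt "0 0 0 -0.005 0 0 0" --pt "0 0 0 -0.009 0 0 0" --pt "0 0 0 -0.012 0 0 0" --pt "0 0 0 -0.014 0 0 0" --newtons 25

```text
t: 10.6
ee_pos: [0.5057, 0.2278, 0.1013]
eef_rot: [-2.811, -1.401, -0.004]
wrist_force: [0.3, 0.3, -2.1]
width: 0.0117
```

```bash
python3 m.py .5055 .2278 .166 53;  python3 - <<'E'
from station import *
import cv2
cv2.imwrite("pics/s7.png",cv2.resize(get_image("scene")[190:300,310:470,::-1],None,fx=4.5,fy=4.5,interpolation=cv2.INTER_CUBIC))
E
```

```text
t 10.6 pos [0.5057 0.2278 0.1013] yaw 52.99 tilt 0.15 w 0.0117 F [ 0.35  0.31 -2.07] q [-0.49  0.48 -0.04  1.9   0.02  0.76  0.38]
shift [ 0.     -0.0001 -0.0647] rot [ 0.03 -0.15 -0.01]
```

View pics/s7.png

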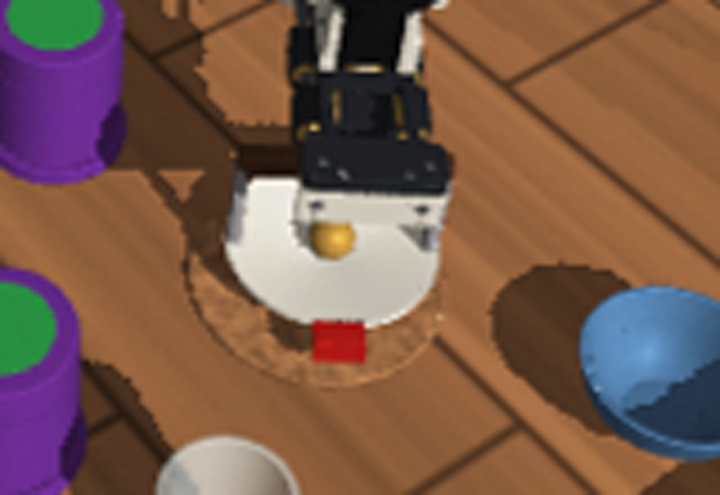

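The dish is off the coaster and level, weighing about 2.4 N, with the ball centred. I'll keep lifting.

Request:
send_rows --pt "0 0 0 -0.003 0 0 0" --pt "0 0 0 -0.008 0 0 0" --pt "0 0 0 -0.014 0 0 0" --pt "0 0 0 -0.02 0 0 0" --pt "0 0 0 -0.025 0 0 0"

```text
t: 11.15
ee_pos: [0.5059, 0.2279, 0.1272]
eef_rot: [-2.811, -1.401, -0.005]
wrist_force: [-0.2, -0.4, -2.9]
width: 0.0118
```

Request:
send_rows --pt "0 0 0 -0.004 0 0 0" --pt "0 0 0 -0.009 0 0 0" --pt "0 0 0 -0.015 0 0 0" --pt "0 0 0 -0.021 0 0 0" --pt "0 0 0 -0.026 0 0 0"

```text
t: 11.65
ee_pos: [0.5059, 0.2279, 0.1538]
eef_rot: [-2.811, -1.401, -0.006]
wrist_force: [0.3, 0.8, -2.6]
width: 0.0117
```

Request:
send_rows --pt "0 0 0 -0.004 0 0 0" --pt "0 0 0 -0.008 0 0 0" --pt "0 0 0 -0.01 0 0 0" --pt "0 0 0 -0.012 0 0 0" --pt "0 0 0 -0.013 0 0 0"

```text
t: 12.15
ee_pos: [0.5059, 0.2278, 0.1669]
eef_rot: [-2.811, -1.401, -0.006]
wrist_force: [-0.0, -0.0, -2.5]
width: 0.0117
```

```bash
python3 m.py .5055 .2278 .166 -35;  python3 - <<'E'
from station import *
import cv2
cv2.imwrite("pics/s8.png",cv2.resize(get_image("scene")[170:300,310:470,::-1],None,fx=4.5,fy=4.5,interpolation=cv2.INTER_CUBIC))
E
```

```text
t 12.15 pos [0.5059 0.2278 0.1669] yaw 52.99 tilt 0.21 w 0.0117 F [-0.   -0.03 -2.52] q [-0.49  0.4  -0.03  1.84  0.02  0.9   0.39]
shift [-0.0002 -0.0003  0.0009] rot [-0.11 -0.2  87.99]
```

View pics/s8.png

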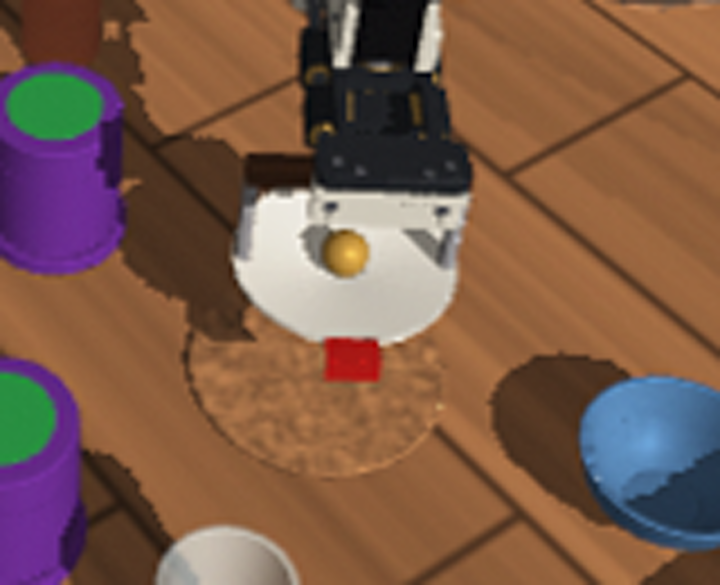

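Request:
send_rows --pt "0 0 0 0 0 0 1" --pt "0 0 0 0 0 0 3" --pt "0 0 0 0 0 0 5.5" --pt "0 0 0 0 0 0 8" --pt "0 0 0 0 0 0 10"

```text
t: 12.7
ee_pos: [0.5058, 0.2278, 0.1668]
eef_rot: [-2.924, -1.147, -0.005]
wrist_force: [0.5, 0.3, -2.6]
width: 0.0118
```

```bash
python3 m.py .5059 .2278 .166 -35
```

```text
t 12.7 pos [0.5058 0.2278 0.1668] yaw 42.84 tilt 0.19 w 0.0118 F [ 0.53  0.29 -2.62] q [-0.52  0.39  0.01  1.84 -0.    0.9   0.23]
shift [0.0001 0.0001 0.0008] rot [-0.12 -0.17 77.84]
```

Request:
send_rows --pt "0 0 0 0 0 0 2" --pt "0 0 0 0 0 0 5" --pt "0 0 0 0 0 0 8" --pt "0 0 0 0 0 0 11" --pt "0 0 0 0 0 0 14"

```text
t: 13.2
ee_pos: [0.5057, 0.2278, 0.1666]
eef_rot: [-3.042, -0.778, -0.004]
wrist_force: [-0.5, -0.3, -2.2]
width: 0.0117
```

Request:
send_rows --pt "0 0 0 0 0 0 3" --pt "0 0 0 0 0 0 6" --pt "0 0 0 0 0 0 9" --pt "0 0 0 0 0 0 12" --pt "0 0 0 0 0 0 14"

```text
t: 13.7
ee_pos: [0.5055, 0.2278, 0.1664]
eef_rot: [-3.115, -0.397, -0.003]
wrist_force: [0.0, -0.4, -2.7]
width: 0.0117
```

```bash
python3 m.py .5059 .2278 .166 -35;  python3 - <<'E'
from station import *
import cv2
cv2.imwrite("pics/s9.png",cv2.resize(get_image("scene")[170:300,310:470,::-1],None,fx=4.5,fy=4.5,interpolation=cv2.INTER_CUBIC))
E
```

```text
t 13.7 pos [0.5055 0.2278 0.1664] yaw 14.51 tilt 0.15 w 0.0117 F [ 0.01 -0.39 -2.74] q [-0.61  0.39  0.12  1.85 -0.06  0.9  -0.21]
shift [0.0004 0.0001 0.0004] rot [-0.12 -0.1  49.51]
```

View pics/s9.png

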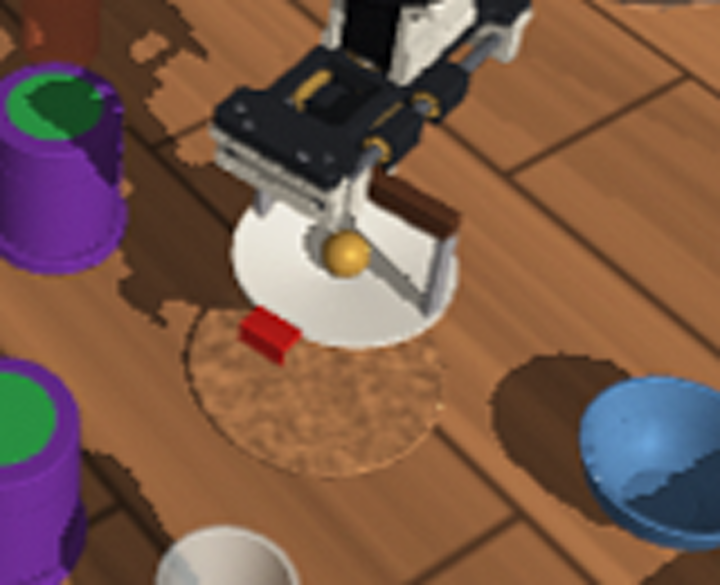

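The ball is still centred and the dish level. I'll continue the turn.

Request:
send_rows --pt "0 0 0 0 0 0 2" --pt "0 0 0 0 0 0 5" --pt "0 0 0 0 0 0 8" --pt "0 0 0 0 0 0 11" --pt "0 0 0 0 0 0 14"

```text
t: 14.25
ee_pos: [0.5054, 0.2279, 0.1662]
eef_rot: [-3.14, -0.009, -0.003]
wrist_force: [0.6, -0.1, -2.7]
width: 0.0119
```

Request:
send_rows --pt "0 0 0 0 0 0 3" --pt "0 0 0 0 0 0 6" --pt "0 0 0 0 0 0 9" --pt "0 0 0 0 0 0 12" --pt "0 0 0 0 0 0 15"

```text
t: 14.75
ee_pos: [0.5053, 0.2278, 0.1661]
eef_rot: [-3.114, 0.404, -0.002]
wrist_force: [0.1, 0.1, -2.5]
width: 0.0121
```

```bash
python3 m.py .5059 .2278 .166 -35
```

```text
t 14.75 pos [0.5053 0.2278 0.1661] yaw -14.8 tilt 0.12 w 0.0121 F [ 0.09  0.12 -2.52] q [-0.7   0.4   0.25  1.86 -0.12  0.9  -0.66]
shift [ 0.0006 -0.0001  0.0001] rot [-0.12 -0.04 20.2 ]
```

Request:
send_rows --pt "0 0 0 0 0 0 3" --pt "0 0 0 0 0 0 6" --pt "0 0 0 0 0 0 9" --pt "0 0 0 0 0 0 12" --pt "0 0 0 0 0 0 14.5"

```text
t: 15.25
ee_pos: [0.5052, 0.2279, 0.1659]
eef_rot: [-3.037, 0.797, -0.001]
wrist_force: [0.2, -0.1, -3.4]
width: 0.0119
```

Request:
send_rows --pt "0 0 0 0 0 0 2" --pt "0 0 0 0 0 0 3.5" --pt "0 0 0 0 0 0 4.7" --pt "0 0 0 0 0 0 5.4" --pt "0 0 0 0 0 0 5.8"

```text
t: 15.75
ee_pos: [0.5052, 0.2279, 0.1659]
eef_rot: [-2.993, 0.95, -0.001]
wrist_force: [-0.2, -0.3, -2.6]
width: 0.0118
```

Request:
send_rows --pt "0 0 0 0 0 0 0" --pt "0 0 0 0 0 0 0" --pt "0 0 0 0 0 0 0" --pt "0 0 0 0 0 0 0" --pt "0 0 0 0 0 0 0"

```text
t: 16.25
ee_pos: [0.5052, 0.2279, 0.1659]
eef_rot: [-2.993, 0.95, -0.001]
wrist_force: [0.4, 0.2, -2.8]
width: 0.0116
```

```bash
python3 m.py .5059 .2278 .166 -35;  python3 - <<'E'
from station import *
import cv2
s=get_image("scene")[:,:,::-1];t=get_image("top")[:,:,::-1];cv2.imwrite("pics/wf.png",get_image("wrist")[:,:,::-1])
cv2.imwrite("pics/sf.png",cv2.resize(s[110:300,230:470],None,fx=3,fy=3,interpolation=cv2.INTER_CUBIC))
cv2.imwrite("pics/tf.png",cv2.resize(t[120:260,220:460],None,fx=3,fy=3,interpolation=cv2.INTER_CUBIC))
E
```

```text
t 16.25 pos [0.5052 0.2279 0.1659] yaw -35.21 tilt 0.11 w 0.0116 F [ 0.37  0.23 -2.85] q [-0.77  0.4   0.33  1.86 -0.17  0.9  -0.97]
shift [ 0.0007 -0.0003 -0.0001] rot [-0.11 -0.01 -0.21]
```

View pics/sf.png

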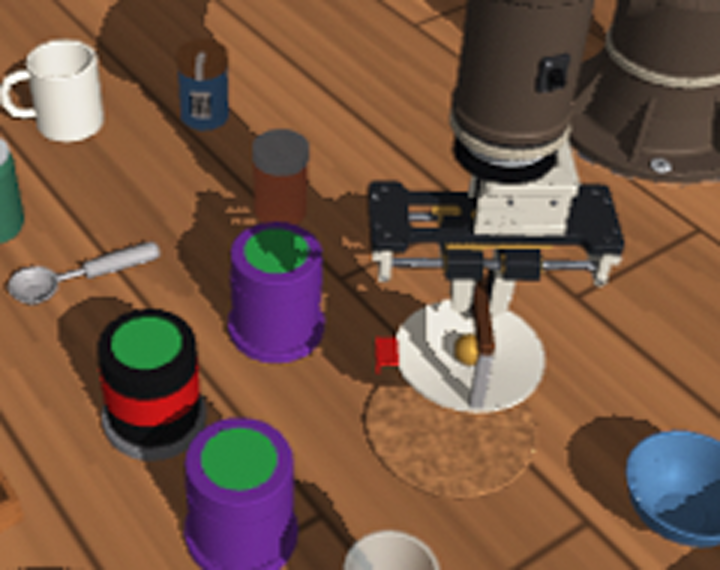

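View pics/tf.png

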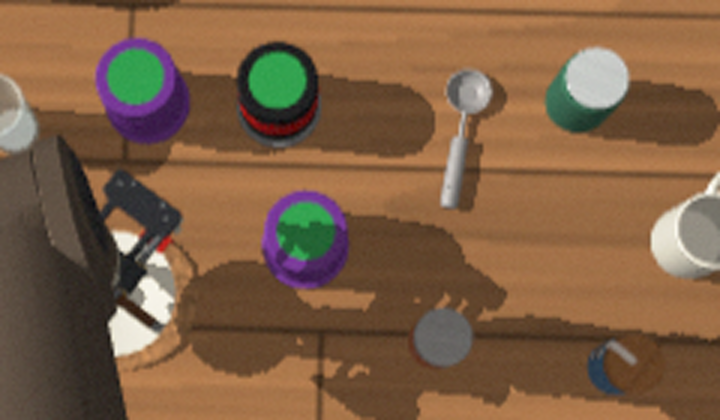

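View pics/wf.png

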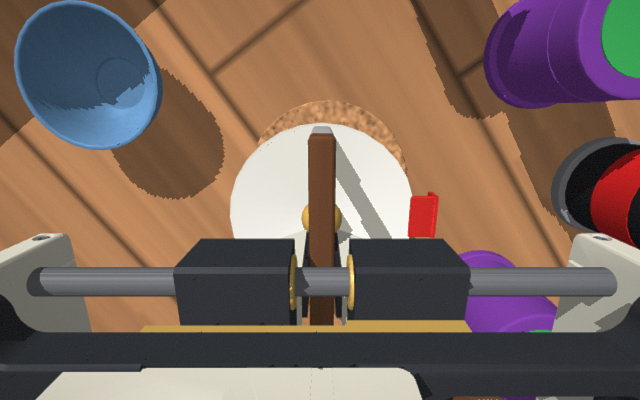

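The wrist view puts the dish, bar and ball (322,216) exactly where they were in the grip before lifting. The tag points at the reader, the jar's label does too, and nothing else has moved. Handing in.

```bash
python3 -c "
from station import bot
print(bot.job_done())"
```

```text
the job is handed in; nothing more can be done
None
```

I handed the job in at about 16 s with the dish still held up; no verdict was reported.

- **Jar:** I turned the blue jar about 63° in place and let go. After release the stripe pointed at 52.5°, against 52.2° needed to face the reader. It moved about 1 mm from where it stood.
- **Dish:** I gripped the dish by its bar, lifted it about 8 cm straight up, then turned it 88° clockwise. The tool heading ended at -35.2°, the same as the dish-to-reader direction of -35.2°. Going by the bar, the tag was within about 0.5° of the tool heading. The tool was level within 0.1° and held still.
- **Ball:** In the wrist view, the ball sat at the same place before the lift and after the turn, in the middle of the dish.
- **Bystanders:** None showed any movement in the final pictures, and no checks failed.
- **Disagreements:** Some measurements differed slightly:
  - The dish centre differed by up to 6 mm between the top and wrist cameras, while the bar centre, which I used for the grip, agreed within 4 mm.
  - One tag reading, taken from the dish rim, was 50.4° before gripping, against 52.6–53.3° from the bar. I used the bar.

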